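Third hand at the frame-corner jig

TASK

Pick up the longer of the two loose frame bars and lay it flat on the jig's bed, its side snug along the low fence and its end butted against the bar already clamped on the sprung carriage, so that the two make a square corner. Press it lengthwise into that bar with a steady push of about 10 newtons, never ramming the carriage back to the end of its travel, and finish while still holding it there with that push, so that I can staple the joint. Leave the short bar, the staple gun and the glue bottle where they are.

Things in the scene. Friction and masses are not known exactly. Their poses are not given: they have to be found in the camera images.
- long_bar: the longer loose pine frame bar: a plain block 28 mm wide (own x), 180 mm long (own y) and 40 mm tall (z), 0.08 to 0.15 kg, standing on its 28 mm face on the table; both ends are alike. Origin: centre of its underside. Take it from above across the 28 mm width.
- short_bar: bystander: the shorter loose pine bar, 28 mm wide (x), 100 mm long (y), 40 mm tall. Origin: centre of its underside. It and the long bar may have swapped places.
- jig: corner jig fixed to the table, place and yaw vary: plywood bed 230 (own x) x 350 (own y) x 12 mm thick. Origin: on its underside, 5 mm to -y of the middle. Pushing is along own +y. A dark spring housing, 45 mm above the bed, stands behind the clamped bar at own y 153 to 175 mm.
- corner (a point): point on the bed's top, fixed to the jig at its own (-70, 60, 12) mm, where the line of the fence's face meets the near face of the clamped bar at rest; axes as the jig's.
- first_bar: pine bar already clamped on the sprung carriage: 170 mm along the jig's x, 28 mm along y, 40 mm tall, just over the bed. Origin: underside, mid-thickness, 70 mm along x from its end at the fence line (spans own x -70 to +100, y -14 to +14 mm); axes as the jig's. The face to press on looks to own -y.
- carriage (a joint): travel of the sprung carriage with the clamped bar along the jig's +y, in m: 0 at rest, 0.035 at the end of its travel. The spring needs 0.6 N per mm (no preload), so a push of 10 N moves it about 17 mm.
- staple_gun: bystander: staple gun lying on its side, 155 x 133 x 31 mm, 0.7 kg. Origin: on its underside; it spans own x -80 to +76 mm, own y -28 to +105 mm.
- glue: bystander: white glue bottle with orange cap, 54 mm across, 150 mm tall. Origin: centre of its underside.
- fence (a point): mid-length of the aluminium fence, foot of its face, on the bed's top (jig's own (-70, -60, 12) mm); axes as the jig's. The fence is 220 mm long (y +-110), 16 mm thick (to -x) and 12 mm high above the bed; its face looks to own +x. The long bar lies on that side, so its centre line ends 14 mm to +x of this point.
There are look-alikes about, which are no part of the job. What is shaped like the long_bar but orange is not meant.

How it is judged:
By the outcome, as a careful person would: the job done as asked, in the order asked, and still so for the second after the job is handed in, while the arm keeps its last pose, push and grip.
It also fails if it takes over 38 s, if anything falls off the work surface, if the arm or the gripper's body presses on something with over 40 N, if the wrist force passes 120 N, or if a joint passes its speed limit or range.

ROBOT

A 6-joint arm with a two-finger parallel gripper is mounted at the origin on the work surface. World frame = base frame: x ahead of the robot, y to its left, z up, the work surface at z = 0. Lengths are in m, angles in rad, forces in N, time in s.
With the tool pointing down it reaches from about 0.35 to 0.975 m from the base axis. Payload 17.4 kg.
Tool frame: the origin (TCP) lies midway between the tips of the shut fingers; the grasp point (between the pads) lies 19 mm behind it; z points along the fingers, y is the line along which they close (so a half turn about z gives the same grasp; the last joint's range is limited). The gripper opens to 85 mm and grips with 20 to 120 N. Pads are 22 mm wide; open, the fingers measure 114 mm over their backs; the gripper's body (76 mm by 85 mm) begins 54 mm behind the grasp point. The pads swing forward as they close: fully open they stand 13 mm farther back than shut.
Start: joints at [1.091, 0.116, 1.442, -0, 1.584, -0.038], TCP at [0.289, 0.61, 0.205] pointing down, gripper open.
Joint ranges: [-2.83, 2.83], [-0.83, 2.19], [0.07, 2.5], [-1.14, 4.28], [0.01, 3], [-2.97, 2.97]. Speed limits (rad/s): [1.89, 1.89, 2.22, 3.14, 3.14, 3.14].

INTERFACE

Orientations are given as a 3x3 rotation matrix whose columns are the frame's x, y, z axes.
In Python, from cell import manip gives the robot as it stands.
- The arm moves only by the tool move_arm, never from a script. Its argument "increments" is a list of rows, each a list of 3 entries, a list of its own where there are three numbers: the closure, from -1 (fully open) to 1 (shut), then the shift along the tool's x, y, z in units of 0.03 m (1.0 is 0.03 m), then the turn about the tool's z in units of 90 degrees (1.0 is 90 degrees). In form: [[claw, [x, y, z], twist], ...]. A call has 1 to 8 rows; each row shifts and turns the commanded pose from where the row before left it, along the tool's axes as they then stand; what a row does not reach is not made up. A row lasts 1/10 s, in which the tool goes at most 50 mm and 8.59 degrees, less where a joint would pass 70% of its speed; a pose out of reach is approached as far as the arm can. A call with a number of a shift or a turn outside -1 to 1 is refused whole. A call with a gripper value outside its range is refused whole. The fingers move at their own pace and stop on an object; "force" is the grip in N (left out, the last holds). Time passes only in rows, so rows that do not move let the fingers close. It gives the time, the measured TCP pose, the force, the opening and the grip force at its end, in the units of the state.
- manip.observe(): the state, without advancing time (a new reading comes with each control period).
- manip.camera(name): name is "side" or "top" or "wrist"; returns the picture (400x640x3 uint8, blue, green, red); there is no depth.
- manip.camera_model(name): a dict with "K" (3x3 intrinsics, pixels), "cam_to_world" (4x4, takes a point from camera to world coordinates); the wrist camera has in their place "tool_from_camera" (4x4, takes a point from camera to tool coordinates, whose origin is the TCP and whose axes are the flange's). Camera axes: x right, y down, z forward; pixel columns grow to the right and rows downward; lengths in m; the calibration is good to about 2 mm. A picture is of the moment at which its call begins: read the wrist's pose just before it. camera_model takes no time and is no camera call.
- manip.job_done(): hands the job in; it is judged then, once.
The state is a dict: "time": time; "qpos": joint angles; "qd": joint speeds; "tau": joint torques, N m; "tool_pos": TCP position; "ee_rot": TCP orientation; "contact_force": force on the tool from outside, world axes, zero at the start; "wrist_torque": the same for the moment, N m; "gripper_width": finger opening in m; "finger_force": force on a finger pad.
Only numpy, scipy, OpenCV 4.12 (cv2) and the standard library are available. Lean on these libraries where they do the work, as an engineer would, in place of code of your own. Each camera call takes 0.05 s, during which the arm holds its last target. There are 200 camera calls.

## Working session

There is one attempt and no reset: what is moved stays moved. The work goes in short steps, Python scripts to look and compute and a tool call to move; the robot and the scene stay as the last step left them, time stands still between calls to the robot, and variables do not carry over. Pictures are saved under pics/ and viewed, at most 10 in all, crops included, and the job is handed in when it is done.

Besides the shell and the picture viewer there is one more tool, called by a JSON object that holds its "fn" and its "kwargs". move_arm: Moves the arm, as the interface text tells. Its arguments: {"type":"object","properties":{"increments":{"type":"array"},"force":{"type":"number"}},"required":["increments"]}

```bash
mkdir -p pics; ls; python3 - <<'E'
from cell import manip
import cv2,numpy as np
for n in ("top","side"):
    cv2.imwrite(f"pics/{n}0.png",manip.camera(n)); m=manip.camera_model(n); print(n,np.round(m["K"],1).tolist(),np.round(m["cam_to_world"],3).tolist())
print(np.round(manip.camera_model("wrist")["tool_from_camera"],3).tolist())
s=manip.observe(); print({k:np.round(v,3).tolist() for k,v in s.items()})
E
```

```text
pics
top [[398.3, 0.0, 313.6], [0.0, 398.3, 204.5], [0.0, 0.0, 1.0]] [[0.025, -0.994, 0.105, 0.45], [-1.0, -0.027, -0.017, -0.103], [0.019, -0.105, -0.994, 1.084], [0.0, 0.0, 0.0, 1.0]]
side [[506.9, 0.0, 311.0], [0.0, 506.9, 190.1], [0.0, 0.0, 1.0]] [[0.993, -0.089, 0.075, 0.455], [-0.117, -0.719, 0.685, -1.094], [-0.007, -0.689, -0.725, 1.09], [0.0, 0.0, 0.0, 1.0]]
[[0.001, -0.952, -0.307, 0.078], [1.0, 0.001, 0.0, -0.0], [-0.0, -0.307, 0.952, -0.169], [0.0, 0.0, 0.0, 1.0]]
{'time': 0.1, 'qpos': [1.091, 0.116, 1.442, -0.0, 1.584, -0.038], 'qd': [-0.0, -0.001, -0.002, -0.001, -0.0, 0.002], 'tau': [0.002, -73.367, -63.378, -0.0, 0.005, -0.0], 'tool_pos': [0.289, 0.61, 0.204], 'ee_rot': [[-0.904, 0.428, -0.0], [0.428, 0.904, -0.001], [0.0, -0.001, -1.0]], 'contact_force': [0.484, 0.25, 0.843], 'wrist_torque': [0.026, 0.026, 0.037], 'finger_force': 0.0, 'gripper_width': 0.085}
```

View pics/top0.png

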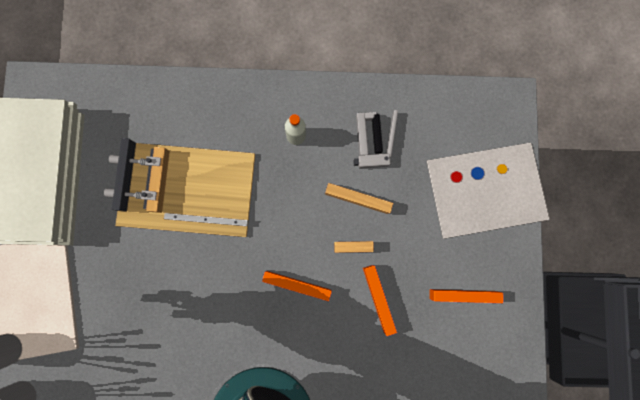

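View pics/side0.png

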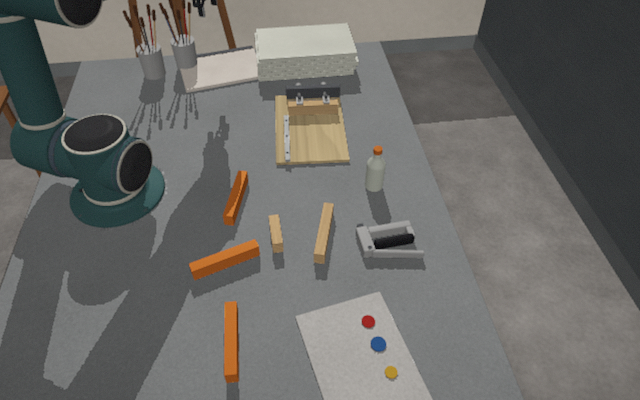

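Top view shows pine bars at (360,198) (about 68 px ≈ 0.18 m, long) and (354,247) (short). Orange look-alikes are at (297,286), (380,300) and (467,296), and the clamped bar is at (157,180). I choose the pine bar at (360,198), seen in the side view at (324,232). The jig is at about (185,190) in top with its fence at (205,220), in side at (312,130). Next is a close crop of the bar and jig in both views.

```bash
python3 - <<'E'
import cv2,numpy as np
t=cv2.imread("pics/top0.png");s=cv2.imread("pics/side0.png")
def c(im,x,y,w,h,W,H): return cv2.resize(im[y:y+h,x:x+w],(W,H),interpolation=cv2.INTER_CUBIC)
a=np.hstack([c(t,110,130,160,120,400,300),c(t,315,170,100,75,400,300)])
b=np.hstack([c(s,262,70,100,100*3//4+25,400,300*4//4),c(s,280,195,80,80,400,300)])
cv2.imwrite("pics/crop1.png",np.vstack([a,b]))
for n,im in(("t",t),("s",s)):
    h=cv2.cvtColor(im,cv2.COLOR_BGR2HSV); pts=[(360,198),(354,247),(157,165),(200,180),(205,219)] if n=="t" else [(325,222),(321,250),(317,250),(276,228),(312,130),(287,135),(310,104)]
    for p in pts: print(n,p,h[p[1],p[0]])
E
```

```text
t (360, 198) [ 17 148 212]
t (354, 247) [ 17 147 219]
t (157, 165) [ 12  32 157]
t (200, 180) [ 19 131 203]
t (205, 219) [114  19  68]
s (325, 222) [ 17  99 182]
s (321, 250) [ 18  98 182]
s (317, 250) [ 17  96 189]
s (276, 228) [ 18  93 191]
s (312, 130) [ 20  82 184]
s (287, 135) [100   6 131]
s (310, 104) [ 18  96 191]
```

View pics/crop1.png

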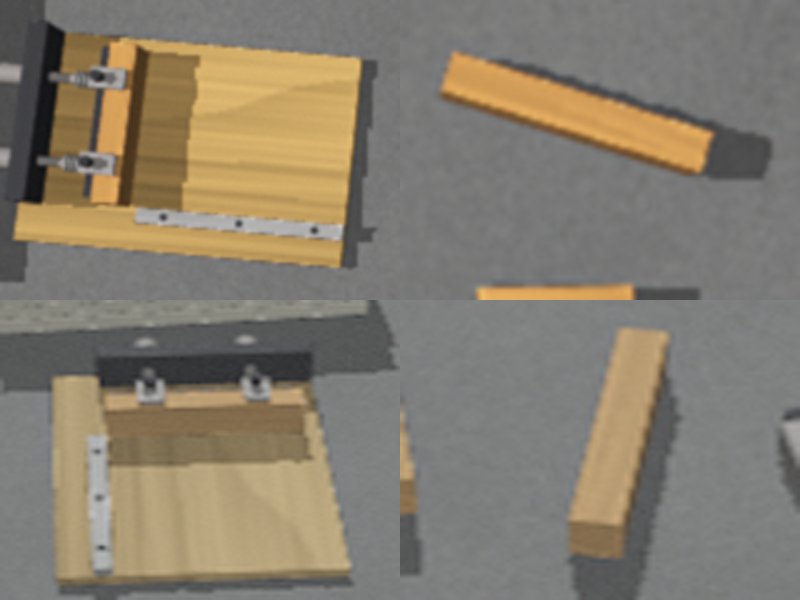

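The crop confirms a plain pine bar with its top face at top px about (327–393,183–213), side px about (314–334,203–255). The jig's fence runs along its robot side and the clamped bar is at the left (+y).

```bash
cat > h.py <<'E'
from cell import manip
import numpy as np, cv2
from scipy.spatial.transform import Rotation as R
def cam(n,st=None):
    m=manip.camera_model(n)
    if n!="wrist": return m["K"],np.array(m["cam_to_world"])
    T=np.eye(4);T[:3,:3]=st["ee_rot"];T[:3,3]=st["tool_pos"]
    return m["K"],T@np.array(m["tool_from_camera"])
def ray(c,uv):
    K,T=c; d=T[:3,:3]@np.linalg.solve(np.array(K),[uv[0],uv[1],1.]); return T[:3,3],d/np.linalg.norm(d)
def onz(c,uv,z):
    o,d=ray(c,uv); return o+d*(z-o[2])/d[2]
def tri(c1,p1,c2,p2):
    o1,d1=ray(c1,p1);o2,d2=ray(c2,p2)
    a,b=np.linalg.lstsq(np.c_[d1,-d2],o2-o1,rcond=None)[0]
    A,B=o1+a*d1,o2+b*d2; return (A+B)/2,np.linalg.norm(A-B)
def fit(model,meas): # 2D rigid: yaw, t
    m=np.array(model)[:,:2];w=np.array(meas)[:,:2];mc,wc=m.mean(0),w.mean(0);a,b=m-mc,w-wc
    y=np.arctan2((a[:,0]*b[:,1]-a[:,1]*b[:,0]).sum(),(a*b).sum());r=R.from_euler('z',y).as_matrix()[:2,:2]
    return y,wc-r@mc,np.linalg.norm((r@a.T).T-b,axis=1)
E
python3 - <<'E'
from h import *
np.set_printoptions(precision=4,suppress=True)
ct,cs=cam("top"),cam("side")
T=lambda x,y:(315+(x-400)/4-.4,170+y/4-.4); S=lambda x,y:(280+(x-400)/5-.4,195+(y-300)*80/300-.4)
bt=[T(450,52),T(712,132),T(700,172),T(440,95)]
# world order via top ray at z=.04; side corners
bs=[S(668,335),S(625,525),S(570,518),S(618,330)]
P=[];Q=[]
for a,b in zip(bt,bs):
    p,e=tri(ct,a,cs,b); q=onz(ct,a,.04);Q.append(q);P.append(p); print("bar",p,e,q,onz(cs,b,.04))
Q=np.array(Q);print("c",Q.mean(0),np.linalg.norm(Q[0]-Q[1]),np.linalg.norm(Q[1]-Q[2]))
print("fit",fit([[.014,.09],[.014,-.09],[-.014,-.09],[-.014,.09]],Q))
J=lambda x,y:(110+x/2.5-.4,130+y/2.5-.4); JS=lambda x,y:(262+x/4-.4,70+(y-300)/3-.4)
m=[];w=[];
for n,a,b,mm in [("++-",(361,58),(350,570),(.115,-.18,.012)),("-+-",(340,265),(57,578),(-.115,-.18,.012)),("-+",(15,238),(53,378),(-.115,.17,.012)),
  ("f1",(136,209),(106,436),(-.070,.05,.024)),("f2",(343,225),(110,569),(-.070,-.17,.024))]:
    p,e=tri(ct,J(*a),cs,JS(*b)); q=onz(ct,J(*a),mm[2]); q2=onz(cs,JS(*b),mm[2]); print(n,p,e,q,q2); m.append(mm);w.append((q+q2)/2)
print(fit(m,w))
E
```

```text
bar [ 0.6208 -0.155   0.0317] 0.0007244946917970833 [ 0.6198 -0.1546  0.04  ] [ 0.6191 -0.1625  0.04  ]
bar [ 0.5718 -0.3298  0.0375] 0.0008291690477447881 [ 0.5711 -0.3293  0.04  ] [ 0.572  -0.3316  0.04  ]
bar [ 0.5447 -0.3216  0.039 ] 0.0004984085964541378 [ 0.5443 -0.3214  0.04  ] [ 0.5449 -0.3223  0.04  ]
bar [ 0.5923 -0.1489  0.0341] 0.001261401040026486 [ 0.5909 -0.1486  0.04  ] [ 0.5922 -0.1541  0.04  ]
c [ 0.5815 -0.2385  0.04  ] 0.18128917699609431 0.027905593376970256
fit (np.float64(-0.2669797317154298), array([ 0.5815, -0.2385]), array([0.0013, 0.0003, 0.0002, 0.0011]))
++- [0.702  0.0467 0.0054] 0.0015465645233299354 [0.7012 0.0458 0.012 ] [0.6997 0.0396 0.012 ]
-+- [0.4739 0.0596 0.0085] 0.002206350150595038 [0.4749 0.0591 0.012 ] [0.4727 0.0559 0.012 ]
-+ [0.4941 0.4076 0.0081] 0.0017832316831235733 [0.4948 0.4058 0.012 ] [0.4931 0.4021 0.012 ]
f1 [0.5294 0.2773 0.0185] 0.001337621768370003 [0.5283 0.2754 0.024 ] [0.5297 0.2704 0.024 ]
f2 [0.5158 0.0566 0.0193] 0.00311897103474194 [0.5171 0.0559 0.024 ] [0.514  0.0514 0.024 ]
(np.float64(-0.05842845165223699), array([0.5971, 0.2251]), array([0.0042, 0.0058, 0.003 , 0.0063, 0.006 ]))
```

```bash
cat >> h.py <<'E'
def plan(goal,head,pos=None,rot=None,step=1.0):
    "rows (x,y,z,twist) toward world goal with tool-y heading (rad), rounded"
    s=manip.observe(); p=np.array(s["tool_pos"] if pos is None else pos); r=np.array(s["ee_rot"] if rot is None else rot); out=[]
    while len(out)<40:
        d=r.T@(np.array(goal)-p)/.03; h=np.arctan2(r[1,1],r[0,1]); tw=-((head-h+np.pi)%(2*np.pi)-np.pi)/(np.pi/2)
        if np.abs(d).max()<.02 and abs(tw)<.004: break
        d=np.round(d/max(1,np.abs(d).max()/step),2); tw=round(float(np.clip(tw,-.09,.09)),3)
        p=p+r@d*.03; r=r@R.from_euler('z',tw*np.pi/2).as_matrix(); out.append([d.tolist(),tw])
    for o in out: print(o)
    return p,r
def show():
    s=manip.observe(); print({k:np.round(s[k],4).tolist() for k in("time","tool_pos","contact_force","gripper_width","finger_force")},"head",round(float(np.arctan2(s["ee_rot"][1][1],s["ee_rot"][0][1])),4)); return s
E
python3 -c "
from h import *
print(plan([.56,.22,.2],-.058))"
```

```text
[[-1.0, -0.57, 0.01], 0.09]
[[-1.0, -0.4, 0.01], 0.09]
[[-1.0, -0.24, 0.01], 0.09]
[[-1.0, -0.1, 0.01], 0.09]
[[-1.0, 0.04, 0.01], 0.09]
[[-1.0, 0.19, 0.01], 0.09]
[[-1.0, 0.34, 0.01], 0.09]
[[-1.0, 0.51, 0.01], 0.09]
[[-1.0, 0.7, 0.01], 0.036]
[[-1.0, 0.79, 0.01], -0.0]
[[-1.0, 0.78, 0.01], -0.0]
[[-1.0, 0.79, 0.01], -0.0]
[[-1.0, 0.78, 0.01], -0.0]
[[-0.84, 0.67, 0.01], -0.0]
(array([0.56010181, 0.22008554, 0.19995953]), array([[ 5.85377984e-02,  9.98285074e-01, -4.87161096e-04],
       [ 9.98284703e-01, -5.85382459e-02, -9.61643542e-04],
       [-9.88511950e-04, -4.30032974e-04, -9.99999419e-01]]))
```

{"fn": "move_arm", "kwargs": {"increments": [[-1,[-1.0,-0.57,0],0.09],[-1,[-1.0,-0.4,0],0.09],[-1,[-1.0,-0.24,0],0.09],[-1,[-1.0,-0.1,0],0.09],[-1,[-1.0,0.04,0],0.09],[-1,[-1.0,0.19,0],0.09],[-1,[-1.0,0.34,0],0.09],[-1,[-1.0,0.51,0],0.09]]}}

```text
time: 0.9
tool_pos: [0.4341, 0.4008, 0.2043]
ee_rot: [[0.008, 1.0, -0.0], [1.0, -0.008, -0.0], [-0.0, -0.0, -1.0]]
contact_force: [0.3, -0.0, 0.5]
gripper_width: 0.0856
finger_force: 0.0
```

{"fn": "move_arm", "kwargs": {"increments": [[-1,[-1.0,0.7,0],0.036],[-1,[-1.0,0.79,0],0],[-1,[-1.0,0.78,0],0],[-1,[-1.0,0.79,0],0],[-1,[-1.0,0.78,0],0],[-1,[-0.84,0.67,0.1],0],[-1,[0,0,0],0]]}}

```text
time: 1.6
tool_pos: [0.5616, 0.2173, 0.2006]
ee_rot: [[0.062, 0.998, -0.001], [0.998, -0.062, -0.001], [-0.001, -0.001, -1.0]]
contact_force: [-0.3, 1.3, 0.4]
gripper_width: 0.0854
finger_force: 0.0
```

```bash
python3 - <<'E'
from h import *
s=show(); import pickle
im=manip.camera("wrist"); cv2.imwrite("pics/w1.png",im); pickle.dump(s,open("w1.pkl","wb"))
print(manip.camera_model("wrist")["K"])
plan([.58,-.18,.2],-.267)
E
```

```text
{'time': 1.6, 'tool_pos': [0.5616, 0.2173, 0.2006], 'contact_force': [-0.2972, 1.3388, 0.3919], 'gripper_width': 0.0854, 'finger_force': 0.0} head -0.0617
[[292.67198739   0.         326.23812975]
 [  0.         292.67198739 201.84484661]
 [  0.           0.           1.        ]]
[[-1.0, 0.11, 0.0], 0.09]
[[-1.0, 0.26, 0.0], 0.041]
[[-1.0, 0.33, 0.0], 0.0]
[[-1.0, 0.32, 0.0], 0.0]
[[-1.0, 0.33, 0.0], 0.0]
[[-1.0, 0.32, 0.0], 0.0]
[[-1.0, 0.33, 0.01], 0.0]
[[-1.0, 0.32, 0.0], 0.0]
[[-1.0, 0.33, 0.01], 0.0]
[[-1.0, 0.32, 0.0], 0.0]
[[-1.0, 0.33, 0.01], 0.0]
[[-1.0, 0.32, 0.0], 0.0]
[[-0.72, 0.24, 0.0], 0.0]
```

View pics/w1.png

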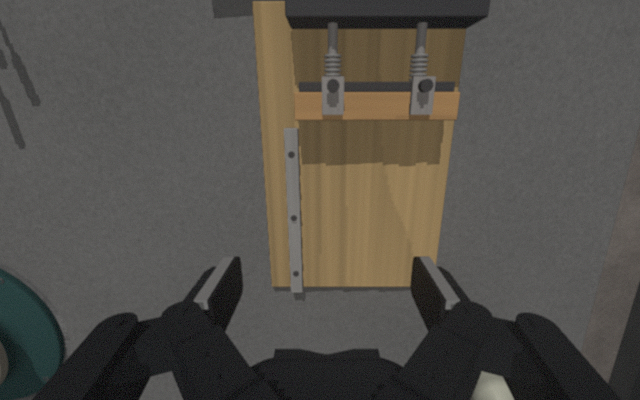

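Wrist view shows the fence from (292,129) to (298,292) with its face on the right edge, the bed's near edge at row about 288, and the clamped bar's near top edge at row about 119, columns 296–457. Next I go on to the bar, taking a second jig view on the way.

{"fn": "move_arm", "kwargs": {"increments": [[-1,[-1.0,0.11,0],0.09],[-1,[-1.0,0.26,0],0.04],[-1,[0,0,0],0]]}}

```text
time: 1.95
tool_pos: [0.5632, 0.1576, 0.2017]
ee_rot: [[0.263, 0.965, 0.0], [0.965, -0.263, -0.0], [-0.0, 0.0, -1.0]]
contact_force: [-1.1, 0.8, 0.1]
gripper_width: 0.0856
finger_force: 0.0
```

```bash
python3 - <<'E'
from h import *
import pickle
s=show(); im=manip.camera("wrist"); cv2.imwrite("pics/w2.png",im); pickle.dump(s,open("w2.pkl","wb"))
E
```

```text
{'time': 1.95, 'tool_pos': [0.5632, 0.1576, 0.2017], 'contact_force': [-1.1271, 0.7999, 0.124], 'gripper_width': 0.0856, 'finger_force': 0.0} head -0.2663
```

{"fn": "move_arm", "kwargs": {"increments": [[-1,[-1.0,0.32,0],0],[-1,[-1.0,0.32,0],0],[-1,[-1.0,0.33,0],0],[-1,[-1.0,0.32,0],0],[-1,[-1.0,0.33,0],0],[-1,[-1.0,0.32,0],0],[-1,[-1.0,0.33,0],0],[-1,[-1.0,0.32,0],0]]}}

```text
time: 2.8
tool_pos: [0.5763, -0.0925, 0.2016]
ee_rot: [[0.258, 0.966, 0.0], [0.966, -0.258, 0.0], [0.0, -0.0, -1.0]]
contact_force: [1.1, 0.7, -0.4]
gripper_width: 0.0853
finger_force: 0.0
```

{"fn": "move_arm", "kwargs": {"increments": [[-1,[-1.0,0.33,0],0],[-1,[-1.0,0.32,0],0],[-1,[-0.7,0.24,0],0],[-1,[0,0,0],0]]}}

```text
time: 3.2
tool_pos: [0.5812, -0.1788, 0.2012]
ee_rot: [[0.26, 0.966, -0.001], [0.966, -0.26, 0.0], [-0.0, -0.001, -1.0]]
contact_force: [-0.1, 0.3, -0.2]
gripper_width: 0.0856
finger_force: 0.0
```

```bash
python3 - <<'E'
from h import *
import pickle
s=show(); im=manip.camera("wrist"); cv2.imwrite("pics/w3.png",im); pickle.dump(s,open("w3.pkl","wb"))
h=cv2.cvtColor(im,cv2.COLOR_BGR2HSV)
c=lambda i,x,y,w,hh:cv2.resize(i[y:y+hh,x:x+w],(400,600),interpolation=cv2.INTER_CUBIC)
a=cv2.imread("pics/w1.png");b=cv2.imread("pics/w2.png")
cv2.imwrite("pics/cmp.png",np.hstack([cv2.resize(b,(400,250)),cv2.resize(im,(400,250))]))
m=cv2.inRange(h,(10,70,60),(25,255,255));cs,_=cv2.findContours(m,0,2)
for q in sorted(cs,key=cv2.contourArea)[-4:]: print(cv2.contourArea(q),cv2.minAreaRect(q),h[int(cv2.minAreaRect(q)[0][1])][int(cv2.minAreaRect(q)[0][0])])
E
```

```text
{'time': 3.2, 'tool_pos': [0.5812, -0.1788, 0.2012], 'contact_force': [-0.1012, 0.3121, -0.2119], 'gripper_width': 0.0856, 'finger_force': 0.0} head -0.263
1171.5 ((178.80767822265625, 291.9615173339844), (19.137157440185547, 101.2327880859375), 56.3099365234375) [ 12 214 173]
2394.0 ((241.9105224609375, 236.76622009277344), (82.75833892822266, 33.13273239135742), 65.69544982910156) [ 16 117 166]
3205.5 ((342.2018737792969, 217.91558837890625), (25.10491371154785, 142.18711853027344), 1.2730300426483154) [ 17 117 157]
7042.0 ((115.02941131591797, 138.61764526367188), (171.4727020263672, 48.749664306640625), 75.96376037597656) [ 12 213  98]
```

View pics/cmp.png

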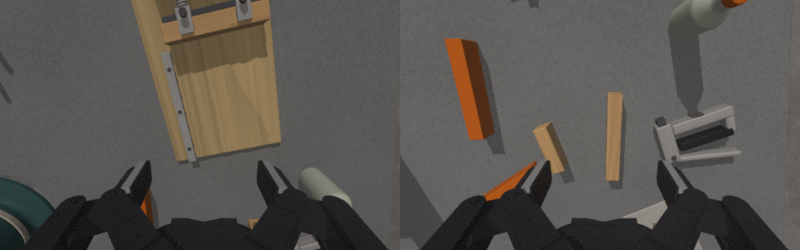

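Wrist view at the bars: the long pine bar is at about w3 px (342,218), 25×142 px; the short one is at (242,237), with orange ones to the left and the staple gun to the right at about (540,215).

```bash
python3 - <<'E'
from h import *
import pickle
c=lambda i,x,y,w,hh,W,H:cv2.resize(i[y:y+hh,x:x+w],(W,H),interpolation=cv2.INTER_CUBIC)
a,b,d=[cv2.imread(f"pics/w{k}.png") for k in(1,2,3)]
cv2.imwrite("pics/crop2.png",np.hstack([c(a,250,100,80,200,240,600),c(b,200,0,100,260,240,600)[:, :],c(d,310,130,64,180,213,600)]))
ct=cam("top")
for n,im in(("w3",d),):
    st=pickle.load(open(n+".pkl","rb")); cw=cam("wrist",st)
    h=cv2.cvtColor(im,cv2.COLOR_BGR2HSV); m=cv2.inRange(h,(10,70,60),(25,255,255)); m[:, :320]=0; m[:,375:]=0
    v=h[...,2]; 
    for r in (160,200,240,280): 
        x=np.where(m[r])[0]; print(r,x.min(),x.max(),v[r,x.min()-1:x.max()+2].tolist())
    y=np.where(m[:,342])[0]; print(y.min(),y.max(),v[y.max()-10:y.max()+2,342].tolist(),v[y.min()-2:y.min()+4,342].tolist())
K,T=cam("wrist",pickle.load(open("w3.pkl","rb")))
for q in [(.5815,-.2385,.04),(.6212,-.1555,.04),(.5702,-.3293,.04),(.5815,-.2385,0)]:
    p=np.linalg.inv(T)@np.r_[q,1]; print(q,(K@p[:3]/p[2])[:2])
E
```

```text
160 331 356 [98, 109, 142, 163, 166, 167, 163, 161, 159, 156, 151, 152, 155, 154, 152, 152, 153, 156, 154, 159, 162, 160, 161, 160, 155, 143, 111, 99]
200 331 354 [106, 138, 162, 170, 168, 165, 162, 157, 155, 154, 154, 157, 154, 152, 159, 157, 158, 161, 160, 158, 157, 155, 156, 143, 110, 78]
240 330 352 [105, 135, 159, 170, 165, 163, 155, 150, 153, 154, 159, 162, 165, 163, 165, 160, 160, 156, 155, 149, 153, 153, 151, 118, 84]
280 329 350 [103, 124, 152, 159, 157, 154, 159, 159, 163, 165, 162, 156, 155, 152, 152, 148, 157, 164, 167, 163, 160, 153, 125, 84]
147 288 [148, 152, 152, 153, 153, 150, 149, 149, 152, 148, 129, 100] [102, 106, 129, 151, 152, 148]
(0.5815, -0.2385, 0.04) [338.47024814 224.91022241]
(0.6212, -0.1555, 0.04) [354.50425207 150.06974673]
(0.5702, -0.3293, 0.04) [347.22506478 289.02153228]
(0.5815, -0.2385, 0) [337.30720543 213.55084894]
```

View pics/crop2.png

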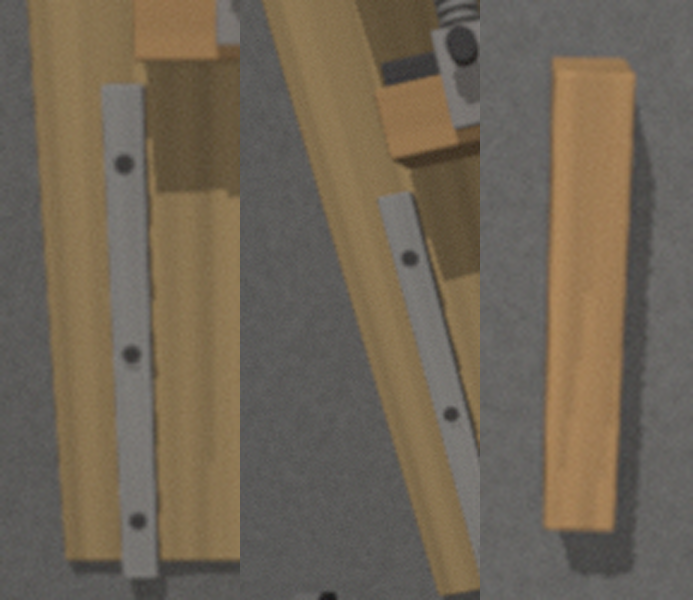

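The crop gives the bar's top face at w3 rows about 151–288, columns 330–356. Fence top corners are at w1 (298,128) and (302,292), and the clamped bar's fence-side top corner is at w1 (295,120), w2 (265,69). Now I triangulate these.

```bash
python3 - <<'E'
from h import *
import pickle
np.set_printoptions(precision=4,suppress=True)
c1,c2,c3=[cam("wrist",pickle.load(open(f"w{k}.pkl","rb"))) for k in(1,2,3)]
A=lambda x,y:(250+x/3-.3,100+y/3-.3);B=lambda x,y:(200+(x-240)/2.4-.3,y/2.3077-.3);D=lambda x,y:(310+(x-480)/3.328-.3,130+y/3.333-.3)
M=[];W=[]
for n,a,b,m in [("fTR",(143,85),(411,193),(-.07,.05,.024)),("fTL",(102,87),(378,198),(-.086,.05,.024)),("scr1",(124,164),(409,259),None),("scr2",(131,354),(451,414),None),("bed",(66,559),(442,594),(-.115,-.18,.012)),("fb",(135,59),(395,159),(-.07,.06,.052)),("fBR",(157,577),None,(-.07,-.17,.024)),("fBL",(122,577),None,(-.086,-.17,.024))]:
    z=m[2] if m else .024; q=onz(c1,A(*a),z)
    if b: print(n,tri(c1,A(*a),c2,B(*b)),q,onz(c2,B(*b),z))
    else: print(n,q)
    if m: 
        M.append(m);W.append(q)
        if b: M.append(m);W.append(onz(c2,B(*b),z))
print(fit(M,W))
w=[onz(c3,D(*p),.04) for p in [(634,71),(613,528),(544,528),(553,71)]];print(np.array(w))
print(fit([[.014,.09],[.014,-.09],[-.014,-.09],[-.014,.09]],w))
# heights of bar corners: wrist x top/side
ct,cs=cam("top"),cam("side")
T=lambda x,y:(315+(x-400)/4-.4,170+y/4-.4)
for a,p in zip([(450,52),(712,132),(700,172),(440,95)],[(634,71),(613,528),(544,528),(553,71)]): pass
bt=[T(450,52),T(712,132),T(700,172),T(440,95)]
for a,p in zip(bt,[(634,71),(613,528),(544,528),(553,71)]): print(tri(ct,a,c3,D(*p)))
E
```

```text
fTR (array([0.5316, 0.2742, 0.0149]), np.float64(0.0006060034008963678)) [0.5328 0.2749 0.024 ] [0.5327 0.2731 0.024 ]
fTL (array([0.517 , 0.2751, 0.0231]), np.float64(0.0002167556871548616)) [0.5171 0.2751 0.024 ] [0.5173 0.275  0.024 ]
scr1 (array([0.5221, 0.2449, 0.0221]), np.float64(0.0005296323538995952)) [0.5226 0.2453 0.024 ] [0.5222 0.2448 0.024 ]
scr2 (array([0.5174, 0.1649, 0.0222]), np.float64(2.1068261892090275e-05)) [0.5177 0.1656 0.024 ] [0.5178 0.1652 0.024 ]
bed (array([0.475 , 0.0568, 0.0069]), np.float64(0.0017355090034111788)) [0.4754 0.0598 0.012 ] [0.4774 0.0596 0.012 ]
fb (array([0.5334, 0.2854, 0.0461]), np.float64(0.0008953308995930186)) [0.5336 0.2855 0.052 ] [0.5348 0.2846 0.052 ]
fBR [0.5191 0.0556 0.024 ]
fBL [0.5031 0.0566 0.024 ]
(np.float64(-0.06522794402761622), array([0.6004, 0.2224]), array([0.0023, 0.004 , 0.003 , 0.003 , 0.0096, 0.0099, 0.0016, 0.0023,
       0.0018, 0.0018]))
[[ 0.6226 -0.1569  0.04  ]
 [ 0.5736 -0.3288  0.04  ]
 [ 0.5474 -0.3218  0.04  ]
 [ 0.5962 -0.1499  0.04  ]]
(np.float64(-0.2766567016655139), array([ 0.5849, -0.2393]), array([0.0006, 0.001 , 0.0006, 0.0009]))
(array([ 0.6213, -0.1559,  0.0392]), np.float64(0.003529612575513966))
(array([ 0.5724, -0.3304,  0.0369]), np.float64(0.002050637292376557))
(array([ 0.5458, -0.3227,  0.0373]), np.float64(0.0027666147349170002))
(array([ 0.5948, -0.1512,  0.019 ]), np.float64(0.003836175781743357))
```

{"fn": "move_arm", "kwargs": {"increments": [[-1,[-0.96,0.3,0.7],0.004],[-1,[-0.96,0.3,1],0],[-1,[0,0,1],0],[-1,[0,0,1],0],[-1,[0,0,1],0],[-1,[0,0,0.8],0],[-1,[0,0,0.54],0],[-1,[0,0,0],0]], "force": 60}}

```text
time: 4.05
tool_pos: [0.5825, -0.2365, 0.0183]
ee_rot: [[0.264, 0.964, -0.003], [0.964, -0.264, 0.002], [0.001, -0.003, -1.0]]
contact_force: [-0.3, 0.8, -0.6]
gripper_width: 0.0853
finger_force: 0.0
```

```bash
python3 - <<'E'
from h import *
s=show(); im=manip.camera("wrist"); cv2.imwrite("pics/w4.png",im[150:400,200:480])
E
```

```text
{'time': 4.05, 'tool_pos': [0.5825, -0.2365, 0.0183], 'contact_force': [-0.3142, 0.8343, -0.6324], 'gripper_width': 0.0853, 'finger_force': 0.0} head -0.2676
```

View pics/w4.png

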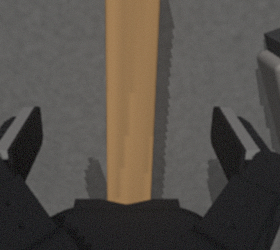

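The bar is between the open fingers, at full-frame columns 307–360, and well centred. Closing.

{"fn": "move_arm", "kwargs": {"increments": [[1,[0,0,0],0],[1,[0,0,0],0],[1,[0,0,0],0],[1,[0,0,0],0],[1,[0,0,0],0],[1,[0,0,0],0],[1,[0,0,0],0]], "force": 60}}

```text
time: 4.8
tool_pos: [0.5831, -0.2382, 0.0204]
ee_rot: [[0.266, 0.964, -0.0], [0.964, -0.266, 0.0], [-0.0, -0.0, -1.0]]
contact_force: [0.5, -0.1, 0.0]
gripper_width: 0.0
finger_force: 0.0
```

Width 0 means nothing is held, so I look.

```bash
python3 - <<'E'
from h import *
s=show(); a=manip.camera("wrist")[150:400,160:480]; b=manip.camera("side")[170:290,230:390]; t=manip.camera("top")[150:270,290:450]
cv2.imwrite("pics/chk.png",np.hstack([cv2.resize(a,(320,300)),cv2.resize(b,(240,300)),cv2.resize(t,(240,300))]))
E
```

```text
{'time': 4.8, 'tool_pos': [0.5831, -0.2382, 0.0204], 'contact_force': [0.5298, -0.1368, 0.0212], 'gripper_width': 0.0, 'finger_force': 0.0} head -0.2691
```

View pics/chk.png

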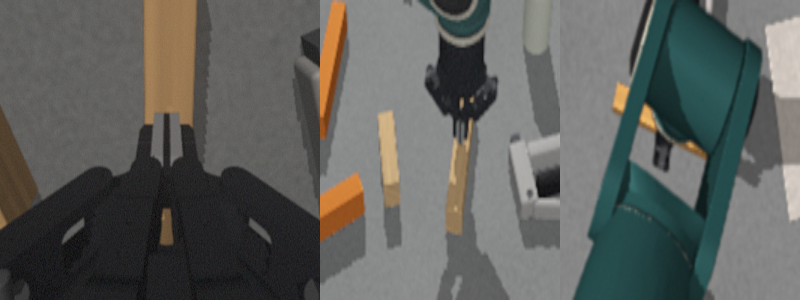

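```bash
python3 - <<'E'
from h import *
s=manip.observe()
def pr(c,p): K,T=c; q=np.linalg.inv(T)@np.r_[p,1]; return np.round((K@q[:3]/q[2])[:2],1)
p=np.array(s["tool_pos"])
for z in (0,.02,.03,.04,.05): print(z,pr(cam("side"),[p[0],p[1],z]),pr(cam("wrist",s),[p[0],p[1],z]),pr(cam("wrist",s),np.r_[(p+.011*np.array(s["ee_rot"])[:,0])[:2],z]))
im=manip.camera("side"); w=manip.camera("wrist")
cv2.imwrite("pics/chk2.png",np.hstack([cv2.resize(im[190:260,290:360],(400,400),interpolation=cv2.INTER_CUBIC),cv2.resize(w[200:300,277:377],(400,400),interpolation=cv2.INTER_CUBIC)]))
print(np.round(s["qpos"],3))
E
```

```text
0 [323.8 235.4] [324.8 225.5] [324.8 210.6]
0.02 [323.9 230.8] [324.6 237.6] [324.6 221.5]
0.03 [324.  228.4] [324.5 244.7] [324.5 227.8]
0.04 [324.  226.1] [324.4 252.6] [324.4 234.8]
0.05 [324.1 223.7] [324.3 261.4] [324.3 242.7]
[-0.428  0.128  1.735 -0.     1.278 -0.159]
```

View pics/chk2.png

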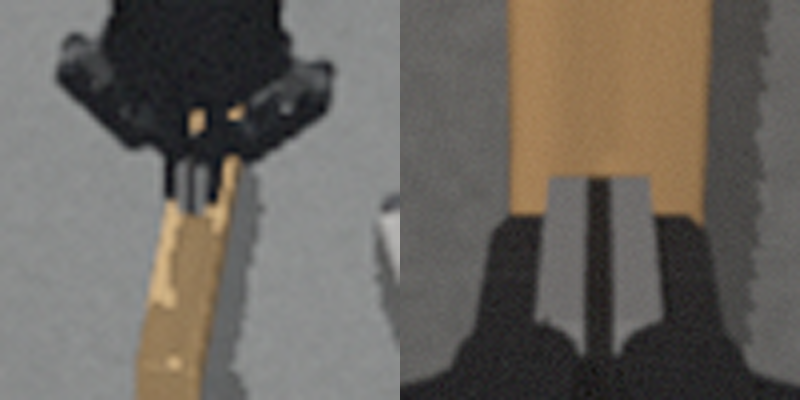

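The shut tips show at wrist row about 244 and side row about 228, which looks level with or above the bar's top. I test by raising 30 mm: if the fingertip row in the wrist image stays, the tips were above the bar.

{"fn": "move_arm", "kwargs": {"increments": [[1,[0,0,-1],0],[1,[0,0,0],0],[1,[0,0,0],0]]}}

```text
time: 5.35
tool_pos: [0.5835, -0.2383, 0.051]
ee_rot: [[0.266, 0.964, 0.001], [0.964, -0.266, -0.001], [-0.0, 0.001, -1.0]]
contact_force: [0.6, -0.4, 0.3]
gripper_width: -0.0001
finger_force: 0.0
```

```bash
python3 - <<'E'
from h import *
s=show(); w=manip.camera("wrist"); h=cv2.cvtColor(w,cv2.COLOR_BGR2HSV)
for c in (317,320,332,336): print(c,[(r,*h[r,c,1:].tolist()) for r in range(212,256,3)])
print("row225 S",h[225,295:360,1].tolist())
print("bar", [ (r,*h[r,310,1:].tolist()) for r in range(150,256,10)])
E
```

```text
{'time': 5.35, 'tool_pos': [0.5835, -0.2383, 0.051], 'contact_force': [0.6479, -0.4123, 0.3163], 'gripper_width': -0.0001, 'finger_force': 0.0} head -0.269
317 [(212, 117, 157), (215, 117, 157), (218, 116, 156), (221, 117, 157), (224, 118, 158), (227, 118, 156), (230, 116, 156), (233, 119, 156), (236, 117, 155), (239, 112, 155), (242, 117, 151), (245, 9, 111), (248, 7, 112), (251, 9, 113), (254, 13, 115)]
320 [(212, 114, 152), (215, 122, 150), (218, 119, 152), (221, 118, 149), (224, 117, 153), (227, 119, 150), (230, 112, 152), (233, 120, 151), (236, 119, 150), (239, 118, 149), (242, 121, 150), (245, 14, 109), (248, 7, 111), (251, 14, 113), (254, 7, 111)]
332 [(212, 118, 155), (215, 116, 156), (218, 116, 161), (221, 122, 161), (224, 121, 156), (227, 120, 157), (230, 119, 159), (233, 120, 157), (236, 116, 158), (239, 118, 160), (242, 120, 159), (245, 7, 112), (248, 7, 113), (251, 11, 113), (254, 9, 114)]
336 [(212, 118, 154), (215, 117, 157), (218, 115, 159), (221, 118, 153), (224, 120, 157), (227, 116, 154), (230, 118, 153), (233, 114, 156), (236, 117, 159), (239, 119, 157), (242, 119, 156), (245, 14, 108), (248, 11, 111), (251, 9, 113), (254, 5, 110)]
row225 S [10, 16, 10, 15, 8, 15, 5, 13, 12, 10, 8, 41, 99, 118, 118, 117, 118, 120, 120, 114, 123, 119, 114, 117, 117, 120, 116, 117, 125, 117, 119, 121, 119, 116, 120, 117, 118, 120, 119, 119, 109, 113, 119, 120, 120, 118, 117, 117, 112, 118, 115, 122, 117, 96, 41, 4, 10, 10, 17, 13, 7, 15, 11, 20, 20]
bar [(150, 117, 164), (160, 119, 165), (170, 114, 164), (180, 120, 166), (190, 120, 164), (200, 118, 164), (210, 117, 166), (220, 117, 164), (230, 120, 164), (240, 122, 165), (250, 115, 169)]
```

The tip row stayed at 244, so the shut fingertips really do sit 20–30 mm behind the reported TCP. I calibrate this by a gentle touch on the bar's top (z≈0.04).

{"fn": "move_arm", "kwargs": {"increments": [[1,[0,0,0.9],0],[1,[0,0,0],0],[1,[0,0,0.13],0],[1,[0,0,0],0]]}}

```text
time: 5.8
tool_pos: [0.5831, -0.2382, 0.0195]
ee_rot: [[0.266, 0.964, -0.0], [0.964, -0.266, 0.0], [0.0, -0.0, -1.0]]
contact_force: [-0.2, 0.6, 0.1]
gripper_width: 0.0
finger_force: 0.0
```

{"fn": "move_arm", "kwargs": {"increments": [[1,[0,0,0.1],0],[1,[0,0,0],0]]}}

```text
time: 6.0
tool_pos: [0.5832, -0.2382, 0.0167]
ee_rot: [[0.266, 0.964, 0.0], [0.964, -0.266, -0.0], [-0.0, 0.0, -1.0]]
contact_force: [-0.3, -0.3, 0.2]
gripper_width: -0.0004
finger_force: 0.0
```

{"fn": "move_arm", "kwargs": {"increments": [[1,[0,0,0.1],0],[1,[0,0,0],0]]}}

```text
time: 6.2
tool_pos: [0.5832, -0.2382, 0.0135]
ee_rot: [[0.266, 0.964, 0.0], [0.964, -0.266, -0.0], [-0.0, 0.0, -1.0]]
contact_force: [-1.1, 0.7, 0.2]
gripper_width: 0.0001
finger_force: 0.0
```

{"fn": "move_arm", "kwargs": {"increments": [[1,[0,0,0.07],0],[1,[0,0,0],0]]}}

```text
time: 6.4
tool_pos: [0.5837, -0.2384, 0.0133]
ee_rot: [[0.266, 0.964, 0.001], [0.964, -0.266, -0.001], [-0.0, 0.001, -1.0]]
contact_force: [-5.9, 3.6, 19.2]
gripper_width: -0.0001
finger_force: 9.3
```

{"fn": "move_arm", "kwargs": {"increments": [[1,[0,0,0.07],0],[1,[0,0,0],0]]}}

```text
time: 6.6
tool_pos: [0.5844, -0.2386, 0.0134]
ee_rot: [[0.266, 0.964, 0.003], [0.964, -0.266, -0.001], [-0.0, 0.003, -1.0]]
contact_force: [-13.0, 7.5, 37.0]
gripper_width: -0.0
finger_force: 18.7
```

{"fn": "move_arm", "kwargs": {"increments": [[1,[0,0,0.07],0],[1,[0,0,0],0]]}}

```text
time: 6.8
tool_pos: [0.5851, -0.2389, 0.0135]
ee_rot: [[0.266, 0.964, 0.005], [0.964, -0.266, -0.002], [-0.001, 0.005, -1.0]]
contact_force: [-20.0, 10.3, 56.6]
gripper_width: -0.0001
finger_force: 27.8
```

Contact came at TCP z≈0.0134, so the tips are about 27 mm behind the TCP. I batched those presses too eagerly; back off now, open, then go about 23 mm lower for the grasp.

{"fn": "move_arm", "kwargs": {"increments": [[1,[0,0,-0.8],0],[-1,[0,0,0],0],[-1,[0,0,0],0],[-1,[0,0,0],0],[-1,[0,0,0],0],[-1,[0,0,0],0],[-1,[0,0,0],0],[-1,[0,0,0],0]]}}

```text
time: 7.6
tool_pos: [0.5831, -0.2382, 0.031]
ee_rot: [[0.266, 0.964, -0.0], [0.964, -0.266, 0.0], [0.0, -0.0, -1.0]]
contact_force: [-0.7, -0.1, 0.2]
gripper_width: 0.0852
finger_force: 0.0
```

```bash
python3 - <<'E'
from h import *
s=show(); w=manip.camera("wrist"); cv2.imwrite("pics/w5.png",w); h=cv2.cvtColor(w,cv2.COLOR_BGR2HSV); m=cv2.inRange(h,(10,80,60),(25,255,255)); m[:,:280]=0;m[:,400:]=0
for r in range(60,250,30):
    x=np.where(m[r])[0]; print(r,x.min() if len(x) else 0,x.max() if len(x) else 0)
c=cam("wrist",s)
for r in (150,240):
    x=np.where(m[r])[0]; print(onz(c,((x.min()+x.max())/2,r),.04))
E
```

```text
{'time': 7.6, 'tool_pos': [0.5831, -0.2382, 0.031], 'contact_force': [-0.6637, -0.1044, 0.156], 'gripper_width': 0.0852, 'finger_force': 0.0} head -0.269
60 0 0
90 304 356
120 304 356
150 305 355
180 305 353
210 305 352
240 306 351
[ 0.60097893 -0.18463619  0.04      ]
[ 0.58610567 -0.23612994  0.04      ]
```

{"fn": "move_arm", "kwargs": {"increments": [[-1,[0,0.05,0.7],0.005],[-1,[0,0,0.67],0],[-1,[0,0,0],0],[1,[0,0,0],0],[1,[0,0,0],0],[1,[0,0,0],0],[1,[0,0,0],0],[1,[0,0,0],0]], "force": 60}}

```text
time: 8.45
tool_pos: [0.5851, -0.2389, -0.0089]
ee_rot: [[0.273, 0.962, 0.001], [0.962, -0.273, -0.001], [-0.0, 0.002, -1.0]]
contact_force: [0.7, -0.3, 6.7]
gripper_width: 0.0271
finger_force: 61.1
```

{"fn": "move_arm", "kwargs": {"increments": [[1,[0,0,0],0],[1,[0,0,0],0]]}}

```text
time: 8.65
tool_pos: [0.5851, -0.2389, -0.0089]
ee_rot: [[0.273, 0.962, 0.001], [0.962, -0.273, -0.001], [-0.0, 0.001, -1.0]]
contact_force: [-0.4, -0.1, 6.0]
gripper_width: 0.0265
finger_force: 61.0
```

```bash
python3 - <<'E'
from h import *
p,r=plan([.585,-.239,.081],-.277); print(); p,r=plan([.535,.06,.17],-.0627,p,r); print(); plan([.5465,.1735,.06],-.0627,p,r)
E
```

```text
[[-0.0, 0.0, -1.0], 0.0]
[[-0.0, 0.0, -1.0], 0.0]
[[-0.01, 0.0, -1.0], 0.0]

[[1.0, -0.47, -0.33], -0.09]
[[1.0, -0.31, -0.31], -0.046]
[[1.0, -0.23, -0.3], -0.0]
[[1.0, -0.23, -0.3], -0.0]
[[1.0, -0.23, -0.3], -0.0]
[[1.0, -0.23, -0.3], -0.0]
[[1.0, -0.24, -0.3], -0.0]
[[1.0, -0.23, -0.3], -0.0]
[[1.0, -0.24, -0.3], -0.0]
[[0.75, -0.17, -0.23], -0.0]

[[1.0, 0.04, 0.96], -0.0]
[[1.0, 0.03, 0.97], -0.0]
[[1.0, 0.04, 0.96], -0.0]
[[0.8, 0.03, 0.77], -0.0]
```

{"fn": "move_arm", "kwargs": {"increments": [[1,[0,0,-1],0],[1,[0,0,-1],0],[1,[0,0,-1],0],[1,[0,0,-1],0],[1,[0,0,-1],0],[1,[0,0,-1],0],[1,[0,0,0],0]]}}

```text
time: 9.35
tool_pos: [0.5859, -0.2392, 0.1751]
ee_rot: [[0.273, 0.962, 0.006], [0.962, -0.273, -0.003], [-0.001, 0.006, -1.0]]
contact_force: [0.0, 0.5, -0.2]
gripper_width: 0.0269
finger_force: 60.1
```

{"fn": "move_arm", "kwargs": {"increments": [[1,[1.0,-0.47,0],-0.09],[1,[1.0,-0.31,0],-0.046],[1,[1.0,-0.23,0],0],[1,[1.0,-0.23,0],0],[1,[1.0,-0.23,0],0],[1,[1.0,-0.23,0],0],[1,[1.0,-0.24,0],0],[1,[1.0,-0.23,0],0]]}}

```text
time: 10.15
tool_pos: [0.5432, 0.0085, 0.1695]
ee_rot: [[0.063, 0.998, -0.001], [0.998, -0.063, 0.0], [-0.0, -0.001, -1.0]]
contact_force: [-0.5, -0.4, -1.0]
gripper_width: 0.0269
finger_force: 60.0
```

{"fn": "move_arm", "kwargs": {"increments": [[1,[1.0,-0.24,0],0],[1,[0.75,-0.17,0],0],[1,[1.0,0.03,0],0],[1,[0,0,0],0],[1,[0,0,0],0]]}}

```text
time: 10.65
tool_pos: [0.5374, 0.0907, 0.1695]
ee_rot: [[0.062, 0.998, -0.001], [0.998, -0.062, -0.0], [-0.0, -0.001, -1.0]]
contact_force: [0.2, -0.6, -0.5]
gripper_width: 0.0269
finger_force: 60.0
```

```bash
python3 - <<'E'
from h import *
s=show(); w=manip.camera("wrist"); cv2.imwrite("pics/w6.png",w); plan([.5465,.1735,.04],-.0627)
h=cv2.cvtColor(w,cv2.COLOR_BGR2HSV); m=cv2.inRange(h,(10,80,60),(25,255,255))
for r in range(0,250,25):
    x=np.where(m[r])[0]; sp=np.split(x,np.where(np.diff(x)>2)[0]+1); print(r,[(int(a[0]),int(a[-1])) for a in sp if len(a)>5])
E
```

```text
{'time': 10.65, 'tool_pos': [0.5374, 0.0907, 0.1695], 'contact_force': [0.2202, -0.5911, -0.4522], 'gripper_width': 0.0269, 'finger_force': 59.9931} head -0.062
[[0.65, 0.03, 1.0], -0.0]
[[0.65, 0.03, 1.0], -0.0]
[[0.64, 0.03, 1.0], -0.0]
[[0.65, 0.03, 1.0], -0.0]
[[0.2, 0.01, 0.32], -0.0]
0 [(263, 290), (309, 499)]
25 [(264, 290), (309, 496)]
50 [(266, 291), (310, 492)]
75 [(267, 292), (310, 488)]
100 [(269, 484)]
125 [(270, 480)]
150 [(272, 476)]
175 [(273, 472)]
200 [(275, 468)]
225 [(296, 357)]
```

View pics/w6.png

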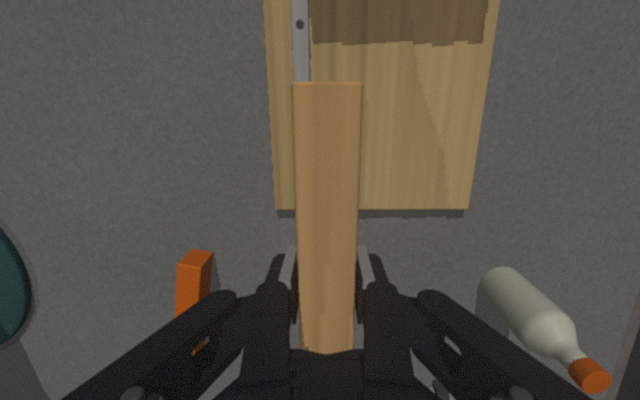

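The bar is held straight and centred: its end edge is at row 82, columns 293–362, giving an end 87 mm ahead of the TCP. The fence edge at column 309.5 agrees with the model to within 1 mm. Descending.

{"fn": "move_arm", "kwargs": {"increments": [[1,[0.65,0.03,1.0],0],[1,[0.65,0.03,1.0],0],[1,[0.64,0.03,1.0],0],[1,[0.65,0.03,1.0],0],[1,[0.2,0.01,0.5],0],[1,[0,0,0.4],0],[1,[0,0,0.1],0],[1,[0,0,0],0]]}}

```text
time: 11.5
tool_pos: [0.5472, 0.1729, 0.0207]
ee_rot: [[0.064, 0.998, 0.0], [0.998, -0.064, -0.0], [-0.0, 0.0, -1.0]]
contact_force: [-0.0, 0.1, -0.3]
gripper_width: 0.0265
finger_force: 60.0
```

{"fn": "move_arm", "kwargs": {"increments": [[1,[0,0,0.15],0],[1,[0,0,0.0],0]]}}

```text
time: 11.7
tool_pos: [0.5471, 0.1734, 0.016]
ee_rot: [[0.064, 0.998, 0.001], [0.998, -0.064, 0.0], [0.0, 0.001, -1.0]]
contact_force: [-0.1, -0.0, -1.1]
gripper_width: 0.0266
finger_force: 60.0
```

{"fn": "move_arm", "kwargs": {"increments": [[1,[0,0,0.2],0],[1,[0,0,0.1],0],[1,[0,0,0.07],0],[1,[0,0,0],0]]}}

```text
time: 12.1
tool_pos: [0.5466, 0.1737, 0.0041]
ee_rot: [[0.063, 0.998, -0.001], [0.998, -0.063, -0.0], [-0.0, -0.001, -1.0]]
contact_force: [-0.2, -0.6, -0.7]
gripper_width: 0.0269
finger_force: 60.0
```

{"fn": "move_arm", "kwargs": {"increments": [[1,[0,0,0.04],0],[1,[0,0,0],0]]}}

```text
time: 12.3
tool_pos: [0.5468, 0.1737, 0.0032]
ee_rot: [[0.063, 0.998, -0.0], [0.998, -0.063, -0.0], [-0.0, -0.0, -1.0]]
contact_force: [0.5, 0.7, -1.6]
gripper_width: 0.027
finger_force: 60.0
```

{"fn": "move_arm", "kwargs": {"increments": [[1,[0,0,0.03],0],[1,[0,0,0],0]]}}

```text
time: 12.5
tool_pos: [0.5469, 0.1737, 0.0031]
ee_rot: [[0.063, 0.998, 0.0], [0.998, -0.063, 0.0], [0.0, 0.0, -1.0]]
contact_force: [-4.4, -1.2, 7.2]
gripper_width: 0.0266
finger_force: 60.9
```

{"fn": "move_arm", "kwargs": {"increments": [[1,[0,-0.07,-0.015],0],[1,[0,-0.05,0],0],[1,[0,0,0],0]]}}

```text
time: 12.8
tool_pos: [0.5433, 0.174, 0.0031]
ee_rot: [[0.063, 0.998, 0.001], [0.998, -0.063, 0.0], [0.0, 0.001, -1.0]]
contact_force: [-0.6, 0.2, 2.7]
gripper_width: 0.0268
finger_force: 60.5
```

{"fn": "move_arm", "kwargs": {"increments": [[1,[0,-0.03,0],0],[1,[0,0,0],0]]}}

```text
time: 13.0
tool_pos: [0.5426, 0.174, 0.0032]
ee_rot: [[0.063, 0.998, 0.001], [0.998, -0.063, 0.0], [0.0, 0.001, -1.0]]
contact_force: [1.7, 0.7, 5.1]
gripper_width: 0.0269
finger_force: 60.5
```

{"fn": "move_arm", "kwargs": {"increments": [[1,[0,-0.03,0],0],[1,[0,0,0],0]]}}

```text
time: 13.2
tool_pos: [0.5417, 0.1741, 0.0031]
ee_rot: [[0.063, 0.998, 0.001], [0.998, -0.063, 0.0], [0.0, 0.001, -1.0]]
contact_force: [2.8, -0.4, 5.2]
gripper_width: 0.0266
finger_force: 60.6
```

{"fn": "move_arm", "kwargs": {"increments": [[1,[0,-0.02,0],0],[1,[0,0,0],0]]}}

```text
time: 13.4
tool_pos: [0.5411, 0.1741, 0.0032]
ee_rot: [[0.063, 0.998, 0.001], [0.998, -0.063, 0.0], [0.0, 0.001, -1.0]]
contact_force: [3.9, -0.6, 5.7]
gripper_width: 0.0271
finger_force: 60.7
```

{"fn": "move_arm", "kwargs": {"increments": [[1,[0,-0.03,0],0],[1,[0,0,0],0]]}}

```text
time: 13.6
tool_pos: [0.5401, 0.1742, 0.0031]
ee_rot: [[0.063, 0.998, 0.001], [0.998, -0.063, 0.0], [0.0, 0.001, -1.0]]
contact_force: [3.5, -0.9, 5.9]
gripper_width: 0.0265
finger_force: 60.7
```

{"fn": "move_arm", "kwargs": {"increments": [[1,[0,-0.02,0],0],[1,[0,0,0],0]]}}

```text
time: 13.8
tool_pos: [0.5396, 0.1742, 0.0031]
ee_rot: [[0.063, 0.998, 0.001], [0.998, -0.063, 0.0], [0.0, 0.001, -1.0]]
contact_force: [3.7, 0.1, 5.2]
gripper_width: 0.0269
finger_force: 60.8
```

{"fn": "move_arm", "kwargs": {"increments": [[1,[0,-0.03,0],0],[1,[0,0,0],0]]}}

```text
time: 14.0
tool_pos: [0.5393, 0.1743, 0.0031]
ee_rot: [[0.063, 0.998, 0.002], [0.998, -0.063, 0.0], [0.0, 0.002, -1.0]]
contact_force: [10.8, 0.2, 1.8]
gripper_width: 0.0268
finger_force: 60.7
```

{"fn": "move_arm", "kwargs": {"increments": [[1,[0,-0.02,0],0],[1,[0,0,0],0]]}}

```text
time: 14.2
tool_pos: [0.5393, 0.1743, 0.0032]
ee_rot: [[0.063, 0.998, 0.004], [0.998, -0.063, 0.0], [0.0, 0.004, -1.0]]
contact_force: [15.4, -0.1, -1.7]
gripper_width: 0.0271
finger_force: 60.3
```

{"fn": "move_arm", "kwargs": {"increments": [[1,[0,0.025,0.01],0],[1,[0,0,0],0]]}}

```text
time: 14.4
tool_pos: [0.5394, 0.1743, 0.0031]
ee_rot: [[0.063, 0.998, 0.002], [0.998, -0.063, 0.0], [0.0, 0.002, -1.0]]
contact_force: [6.6, -0.2, 7.0]
gripper_width: 0.0269
finger_force: 61.2
```

```bash
python3 - <<'E'
from h import *
s=show(); print(np.round(s["wrist_torque"],2))
E
```

```text
{'time': 14.4, 'tool_pos': [0.5394, 0.1743, 0.0031], 'contact_force': [6.607, -0.2183, 6.9778], 'gripper_width': 0.0269, 'finger_force': 61.2073} head -0.0629
[-0.09 -1.08  0.47]
```

Side force acts about 70 mm toward the near end (τz 0.47 N m), so the bar touches there first. I ease the yaw slightly.

{"fn": "move_arm", "kwargs": {"increments": [[1,[0,0,0],-0.003],[1,[0,0,0],0]]}}

```text
time: 14.6
tool_pos: [0.5394, 0.1743, 0.0031]
ee_rot: [[0.058, 0.998, 0.002], [0.998, -0.058, 0.0], [0.0, 0.002, -1.0]]
contact_force: [6.6, 0.4, 6.5]
gripper_width: 0.0268
finger_force: 61.3
```

```bash
python3 - <<'E'
from h import *
s=show(); print(np.round(s["wrist_torque"],2))
E
```

```text
{'time': 14.6, 'tool_pos': [0.5394, 0.1743, 0.0031], 'contact_force': [6.6387, 0.4335, 6.5354], 'gripper_width': 0.0268, 'finger_force': 61.2789} head -0.0584
[-0.08 -1.09 -0.02]
```

{"fn": "move_arm", "kwargs": {"increments": [[1,[0.2,0,0],0],[1,[0.2,0,0],0],[1,[0.15,0,0],0],[1,[0,0,0],0]]}}

```text
time: 15.0
tool_pos: [0.5403, 0.1904, 0.0031]
ee_rot: [[0.058, 0.998, 0.002], [0.998, -0.058, -0.001], [-0.001, 0.002, -1.0]]
contact_force: [6.8, -4.7, 7.3]
gripper_width: 0.0268
finger_force: 61.5
```

{"fn": "move_arm", "kwargs": {"increments": [[1,[0.1,0,0],0],[1,[0.1,0,0],0],[1,[0,0,0],0]]}}

```text
time: 15.3
tool_pos: [0.5407, 0.1961, 0.0031]
ee_rot: [[0.059, 0.998, 0.002], [0.998, -0.059, -0.001], [-0.001, 0.002, -1.0]]
contact_force: [6.4, -6.8, 9.1]
gripper_width: 0.0267
finger_force: 61.5
```

{"fn": "move_arm", "kwargs": {"increments": [[1,[0,0.007,-0.017],0],[1,[0.05,0,0],0],[1,[0,0,0],0]]}}

```text
time: 15.6
tool_pos: [0.5407, 0.1974, 0.0031]
ee_rot: [[0.059, 0.998, 0.001], [0.998, -0.059, -0.001], [-0.001, 0.001, -1.0]]
contact_force: [7.2, -7.2, 4.0]
gripper_width: 0.0269
finger_force: 61.1
```

{"fn": "move_arm", "kwargs": {"increments": [[1,[0.1,0,0],0],[1,[0,0,0],0]]}}

```text
time: 15.8
tool_pos: [0.5409, 0.2003, 0.0032]
ee_rot: [[0.059, 0.998, 0.001], [0.998, -0.059, -0.002], [-0.002, 0.001, -1.0]]
contact_force: [7.5, -6.8, 3.9]
gripper_width: 0.0265
finger_force: 61.1
```

{"fn": "move_arm", "kwargs": {"increments": [[1,[0.1,0,0],0],[1,[0,0,0],0]]}}

```text
time: 16.0
tool_pos: [0.5411, 0.2032, 0.0031]
ee_rot: [[0.059, 0.998, 0.001], [0.998, -0.059, -0.002], [-0.002, 0.001, -1.0]]
contact_force: [7.0, -9.3, 4.6]
gripper_width: 0.027
finger_force: 61.1
```

{"fn": "move_arm", "kwargs": {"increments": [[1,[0.1,0.005,0],0],[1,[0,0,0],0]]}}

```text
time: 16.2
tool_pos: [0.5412, 0.206, 0.0031]
ee_rot: [[0.059, 0.998, 0.0], [0.998, -0.059, -0.002], [-0.002, 0.001, -1.0]]
contact_force: [4.4, -11.1, 6.1]
gripper_width: 0.0271
finger_force: 61.3
```

{"fn": "move_arm", "kwargs": {"increments": [[1,[0.1,0.005,0],0],[1,[0,0,0],0]]}}

```text
time: 16.4
tool_pos: [0.5414, 0.2088, 0.0031]
ee_rot: [[0.059, 0.998, 0.0], [0.998, -0.059, -0.003], [-0.003, 0.0, -1.0]]
contact_force: [3.9, -12.1, 6.9]
gripper_width: 0.027
finger_force: 61.5
```

```bash
python3 - <<'E'
from h import *
s=show(); print(np.round(s["wrist_torque"],2))
w=manip.camera("wrist"); cv2.imwrite("pics/w7.png",w); h=cv2.cvtColor(w,cv2.COLOR_BGR2HSV).astype(int)
for c in (300,315,340,365,380,400): print(c,[(r,*h[r,c].tolist()) for r in range(0,100,5)])
E
```

```text
{'time': 16.4, 'tool_pos': [0.5414, 0.2088, 0.0031], 'contact_force': [3.933, -12.0947, 6.9247], 'gripper_width': 0.027, 'finger_force': 61.471} head -0.0588
[-1.87 -0.6   0.02]
300 [(0, 15, 124, 140), (5, 15, 118, 140), (10, 17, 120, 140), (15, 16, 125, 139), (20, 17, 122, 136), (25, 17, 116, 138), (30, 16, 118, 138), (35, 16, 117, 140), (40, 16, 126, 136), (45, 15, 114, 139), (50, 16, 119, 142), (55, 16, 119, 144), (60, 16, 117, 144), (65, 17, 120, 147), (70, 17, 122, 144), (75, 17, 117, 142), (80, 14, 115, 84), (85, 16, 115, 146), (90, 17, 116, 145), (95, 17, 124, 142)]
315 [(0, 16, 123, 141), (5, 16, 117, 139), (10, 16, 115, 137), (15, 16, 117, 139), (20, 16, 118, 141), (25, 16, 120, 140), (30, 16, 120, 140), (35, 16, 119, 141), (40, 16, 119, 137), (45, 15, 118, 138), (50, 17, 118, 141), (55, 16, 112, 143), (60, 16, 121, 143), (65, 17, 120, 147), (70, 15, 122, 144), (75, 16, 124, 140), (80, 17, 107, 86), (85, 16, 121, 135), (90, 17, 120, 132), (95, 15, 116, 134)]
340 [(0, 15, 122, 138), (5, 16, 122, 138), (10, 16, 121, 133), (15, 16, 121, 139), (20, 16, 118, 140), (25, 16, 122, 1
[... 736 characters left out ...]
117), (15, 23, 17, 119), (20, 12, 11, 119), (25, 15, 17, 118), (30, 19, 17, 117), (35, 11, 17, 120), (40, 8, 17, 120), (45, 17, 20, 117), (50, 11, 17, 118), (55, 13, 19, 119), (60, 15, 13, 117), (65, 15, 124, 101), (70, 16, 129, 99), (75, 16, 122, 98), (80, 15, 101, 78), (85, 16, 136, 58), (90, 18, 116, 92), (95, 19, 106, 89)]
400 [(0, 17, 23, 77), (5, 13, 22, 82), (10, 20, 10, 80), (15, 8, 13, 81), (20, 10, 20, 78), (25, 13, 28, 82), (30, 24, 16, 82), (35, 0, 9, 82), (40, 23, 18, 112), (45, 12, 11, 113), (50, 23, 18, 112), (55, 8, 18, 114), (60, 19, 18, 115), (65, 16, 105, 102), (70, 16, 116, 103), (75, 15, 120, 100), (80, 15, 112, 73), (85, 15, 99, 62), (90, 18, 103, 87), (95, 19, 95, 86)]
```

```bash
python3 - <<'E'
from h import *
import pickle
w=cv2.imread("pics/w7.png"); s=manip.observe(); c=cam("wrist",s); v=cv2.cvtColor(w,cv2.COLOR_BGR2HSV)[...,2].astype(int)
O=np.array([.5995,.2203]);Y=np.array([.0627,.998])
for u in (300,315,340,350):
    r=76+np.argmin(v[76:88,u]); print(u,r,v[74:88,u].tolist(),[round(float((onz(c,(u,q),.052)[:2]-O)@Y),4) for q in (r-1,r,r+1)])
a=cv2.imread("pics/w1.png"); c1=cam("wrist",pickle.load(open("w1.pkl","rb"))); h=cv2.cvtColor(a,cv2.COLOR_BGR2HSV).astype(int)
for u in (305,315,375,390): print(u,h[112:126,u,2].tolist(),h[112:126,u,0].tolist(),[round(float((onz(c1,(u,q),.052)[:2]-O)@Y),4) for q in (118,119,120)])
show()
E
```

```text
300 80 [143, 142, 141, 131, 114, 98, 84, 115, 149, 158, 153, 146, 144, 144] [0.0734, 0.0731, 0.0727]
315 80 [144, 140, 142, 131, 116, 94, 86, 105, 144, 149, 143, 135, 132, 135] [0.0734, 0.0731, 0.0727]
340 80 [141, 137, 141, 131, 117, 95, 83, 100, 138, 149, 145, 139, 138, 134] [0.0735, 0.0731, 0.0728]
350 80 [140, 142, 142, 133, 117, 93, 81, 103, 145, 157, 154, 142, 141, 144] [0.0735, 0.0731, 0.0728]
305 [147, 143, 151, 151, 149, 147, 147, 124, 99, 90, 94, 94, 94, 93] [14, 16, 16, 17, 16, 18, 17, 17, 17, 17, 18, 20, 19, 20] [0.0621, 0.0611, 0.0601]
315 [146, 148, 146, 146, 150, 150, 144, 126, 97, 90, 95, 98, 96, 93] [15, 16, 16, 16, 15, 16, 17, 16, 17, 20, 17, 18, 18, 19] [0.0622, 0.0612, 0.0602]
375 [143, 145, 144, 141, 145, 141, 138, 115, 93, 90, 95, 90, 92, 93] [17, 17, 16, 15, 17, 17, 16, 15, 17, 19, 20, 17, 20, 20] [0.0623, 0.0613, 0.0603]
390 [143, 144, 141, 142, 141, 141, 137, 114, 94, 99, 100, 103, 102, 102] [16, 16, 16, 16, 17, 16, 16, 16, 18, 20, 19, 18, 18, 17] [0.0623, 0.0613, 0.0603]
{'time': 16.45, 'tool_pos': [0.5414, 0.2088, 0.0031], 'contact_force': [2.5998, -12.4236, 6.2321], 'gripper_width': 0.0269, 'finger_force': 61.4791} head -0.0588
```

Carriage displacement is measured at 12.1 mm (7.3 N); the remainder is friction. I ease the down-force and advance about 4.6 mm more.

{"fn": "move_arm", "kwargs": {"increments": [[1,[0.05,0,-0.013],0],[1,[0.05,0,-0.005],0],[1,[0.05,0,0],0],[1,[0,0,0],0],[1,[0,0,0],0]]}}

```text
time: 16.95
tool_pos: [0.5416, 0.2129, 0.0032]
ee_rot: [[0.059, 0.998, -0.0], [0.998, -0.059, -0.003], [-0.003, 0.0, -1.0]]
contact_force: [5.6, -14.2, 2.2]
gripper_width: 0.027
finger_force: 60.7
```

```bash
python3 - <<'E'
from h import *
O=np.array([.5995,.2203]);Y=np.array([.0627,.998])
s=show(); w=manip.camera("wrist"); cv2.imwrite("pics/w8.png",w); c=cam("wrist",s); v=cv2.cvtColor(w,cv2.COLOR_BGR2HSV)[...,2].astype(int)
for u in (300,315,340,350):
    r=74+np.argmin(v[74:90,u]); print(u,r,round(float((onz(c,(u,r-.7),.052)[:2]-O)@Y),4))
print(np.round(s["wrist_torque"],2))
E
```

```text
{'time': 16.95, 'tool_pos': [0.5416, 0.2129, 0.0032], 'contact_force': [5.6387, -14.2376, 2.2488], 'gripper_width': 0.027, 'finger_force': 60.7321} head -0.0588
300 80 0.0774
315 80 0.0774
340 80 0.0775
350 80 0.0775
[-2.17 -1.15 -0.  ]
```

{"fn": "move_arm", "kwargs": {"increments": [[1,[-0.014,0.004,0],0],[1,[0,0,0],0],[1,[0,0,0],0]]}}

```text
time: 17.3
tool_pos: [0.5416, 0.2129, 0.0032]
ee_rot: [[0.059, 0.998, -0.0], [0.998, -0.059, -0.002], [-0.002, -0.0, -1.0]]
contact_force: [5.3, -10.8, 1.1]
gripper_width: 0.0274
finger_force: 60.7
```

```bash
python3 - <<'E'
from h import *
O=np.array([.5995,.2203]);Y=np.array([.0627,.998])
s=show(); w=manip.camera("wrist"); cv2.imwrite("pics/w9.png",w); c=cam("wrist",s); v=cv2.cvtColor(w,cv2.COLOR_BGR2HSV)[...,2].astype(int)
for u in (300,350):
    r=74+np.argmin(v[74:90,u]); print(u,r,v[76:84,u].tolist(),round(float((onz(c,(u,r-.7),.052)[:2]-O)@Y),4))
print(np.round(s["wrist_torque"],2))
E
```

```text
{'time': 17.3, 'tool_pos': [0.5416, 0.2129, 0.0032], 'contact_force': [5.3242, -10.757, 1.0896], 'gripper_width': 0.0274, 'finger_force': 60.676} head -0.0589
300 80 [141, 130, 115, 94, 78, 94, 141, 161] 0.0774
350 80 [140, 134, 111, 98, 82, 101, 149, 157] 0.0775
[-1.6  -1.05 -0.02]
```

```bash
python3 -c "
from h import *
show(); print(manip.job_done())"
```

```text
{'time': 17.35, 'tool_pos': [0.5416, 0.2129, 0.0032], 'contact_force': [5.7454, -9.8715, 1.4846], 'gripper_width': 0.0263, 'finger_force': 60.6793} head -0.0588
the job is handed in; nothing more can be done
None
```

Handed in at 17.35 s: the long bar lies flat on the bed, snug to the fence and butted square, held with about 10 N (carriage about 16.4 mm of 35 mm); one slip, an early fingertip touch on top of the loose bar reached about 57 N at the wrist, and the bar showed no visible shift.

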